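# Arm and set the bell timer on the classroom science table

## Robot

A 6-joint arm with a two-finger parallel gripper is mounted at the origin on the work surface. World frame = base frame: x ahead of the robot, y to its left, z up, the work surface at z = 0. Lengths are in m, angles in rad, forces in N, time in s.
With the tool pointing down it reaches from about 0.35 to 0.775 m from the base axis. Payload 7.3 kg.
Tool frame: the origin (TCP) lies between the finger pads; the fingertips stand 8 mm ahead of it and the grasp point (between the pads) lies 11 mm behind it (robot.nose_length is the distance from the TCP to the fingertips, in m); z points along the fingers, y is the line along which they close (so a half turn about z gives the same grasp; the last joint's range is limited). The gripper opens to 92 mm and grips with 3 to 60 N. Pads are 19 mm wide; open, the fingers measure 130 mm over their backs; the gripper's body (75 mm by 190 mm) begins 47 mm behind the grasp point.
Start: joints at [-1.37, 0.342, 1.524, -0, 1.275, -0.146], TCP at [0.178, -0.494, 0.235] pointing down, gripper open.
Joint ranges: [-2.53, 2.53], [-0.77, 2.02], [0.04, 2.7], [-1, 4.14], [0.28, 2.66], [-3.11, 3.11]. Speed limits (rad/s): [2.57, 2.57, 3.14, 3.14, 3.14, 3.14].

## Interface

Orientations are given as [roll, pitch, yaw] about the fixed x, y, z axes, in that order (R = Rz(yaw) Ry(pitch) Rx(roll)).
In Python, from cell import robot gives the robot as it stands. The module is installed in compiled form; this text tells all that it offers.
- The arm moves only by the shell command python3 -m jog 'ROWS' [FORCE]. ROWS is JSON, a list that holds one entry, the list of rows, each a list of 5 numbers: the gripper's target within -1 to 1 (fully open at 1, half-way at 0, shut at -1), then the shift along the tool's x, y, z in m, then the turn about the tool's z in rad. A call has 1 to 5 rows; each row is the pose to reach, as a shift and turn from the pose commanded when the call began, along the tool's axes at that moment; what a row does not reach only later rows make up. A row lasts 1/12 s, in which the tool goes at most 41.7 mm and 7.16 degrees, less where a joint would pass 70% of its speed; a pose out of reach is approached as far as the arm can. A call with a gripper value outside its range is refused whole. The fingers move at their own pace and stop on an object; FORCE is the grip in N (left out, the last holds). Time passes only in rows, so rows that repeat a pose let the fingers close. It gives the time, the measured TCP pose, the force, the opening and the grip force at its end, in the units of the state.
- robot.observe(): the state, without advancing time (a new reading comes with each control period).
- robot.read_camera(name): name is "side" or "top"; returns the picture (480x640x3 uint8, red, green, blue); there is no depth.
- robot.camera_model(name): a dict with "camera_matrix" (3x3 intrinsics, pixels), "position" and "attitude" of the camera in the world. Camera axes: x right, y down, z forward; pixel columns grow to the right and rows downward; lengths in m; the calibration is good to about 2 mm. A picture is of the moment at which its call begins. camera_model takes no time and is no camera call.
- robot.hand_in(): hands the job in; it is judged then, once.
The state is a dict: "time": time; "qpos": joint angles; "qvel": joint speeds; "joint_efforts": joint torques, N m; "tool_pos": TCP position; "tool_rot": TCP orientation; "contact_force": force on the tool from outside, world axes, zero at the start; "torque": the same for the moment, N m; "opening": finger opening in m; "grip_force": force on a finger pad.
Only numpy, scipy, OpenCV 4.12 (cv2) and the standard library are available. Lean on these libraries where they do the work, as an engineer would, in place of code of your own. Each camera call takes 0.05 s, during which the arm holds its last target. There are 200 camera calls.

## Task

Set the wind-up bell timer for the experiment: twist its knob clockwise past the top mark and on to the end of its travel, and lean on it there just firmly enough that the little bell hammer on the rim swings over to the bell, without twisting the timer round on its foot. Then turn the knob back down until its pointer stands at the sliding rider on the rim, to the nearest minute, and let go. Leave the rider where it is, and leave the jar, the tube and the spoon alone.

Things in the scene. Friction and masses are not known exactly. Their poses are not given: they have to be found in the camera images.
- timer: Black rubber foot of the timer, a disc 120 mm across, 10 mm high, stuck to the table. Origin: centre of its underside, on the knob's vertical axis; x axis points to the dial's zero mark. On it sits, by friction, a round steel housing 100 mm across with a white face 42 mm above the table; it slips round on the foot when twisted with more than about 0.55 N m.
- index (a point): Zero mark at the rim of the housing's face, 45 mm from the axis, 42 mm above the table; it shows whether the housing was twisted. Seen from above the marks run clockwise from here, 6 degrees a minute, a longer one every 5 minutes. Downwards the knob stops hard within 4 minutes of this mark (no need to go there).
- top_mark (a point): The dial's top mark (20 minutes, 120 degrees clockwise of the zero mark), the last long mark, with a dot inside it; 41 mm from the axis, 42 mm above the table. The hidden end stop of the knob lies somewhere 3 to 37 degrees past it, different each time, whatever the knob's start.
- knob_grip (a point): Where to grip the black knob: on its vertical axis, 76 mm above the table. Upright flat-sided bar 46 mm long, 14 mm thick, 49 to 86 mm above the table, on a round skirt 50 mm across (top 50 mm high). x axis along the bar towards the pointer. Clockwise winds it up. Friction 0.08 N m; it stays where left. It starts 7 to 20 minutes up and winds 0.7 to 1.4 rad to the stop.
- hammer_tip (a point): Centre of the bell hammer's 9 mm ball, 62 mm from the axis, 30 mm above the table, on the housing's side 104 degrees anticlockwise of the zero mark, by a brass bell. With the knob on its stop a spring holds the hammer up to 0.25 N m; it then swings clockwise with the knob, 5.6 mm (0.09 rad) at 0.40 N m, its limit. Over 3.5 mm (0.34 N m) is swung over. It springs back.
- rider_tip (a point): Inner tip of the rider, a small dark steel clip 5 mm wide over the rim of the dial, 46 mm from the axis, 46 mm above the table (its highest point); x axis points outwards from the axis. It marks the minutes wanted (12 to 17) and slides along the rim if pushed with more than 8 N.
- pointer (a point): Tip of the knob's pointer, a narrow nose at the foot of one end of the bar with a white line, 39 mm from the axis, 49 mm above the table; x axis points outwards from the knob's axis.
- jar: Bystander: closed glass jar, 84 mm across, 110 mm high. Origin: centre of its underside.
- tube: Bystander: upright closed yellow tablet tube, 32 mm across, 105 mm high. Origin: centre of its underside.
- spoon: Bystander: plastic spoon 170 mm long, lying flat.

How it is judged:
By the outcome, as a careful person would: the job done as asked, in the order asked, and still so for the second after the job is handed in, with the robot touching nothing.
It also fails if it takes over 58 s, if anything falls off the work surface, if the arm or the gripper's body presses on something with over 40 N, if the wrist force passes 120 N, or if a joint passes its speed limit or range.

## Working session

There is one attempt and no reset: what is moved stays moved. The work goes in short steps, Python scripts to look and compute and a shell command to move; the robot and the scene stay as the last step left them, time stands still between calls to the robot, and variables do not carry over. Pictures are saved under pics/ and viewed, at most 10 in all, crops included, and the job is handed in when it is done.

```bash
mkdir -p pics; python3 - <<'E'
from cell import robot
import cv2
for n in("top","side"):
    m=robot.camera_model(n);print(n,m)
    cv2.imwrite(f"pics/{n}0.png",robot.read_camera(n)[:,:,::-1])
print(robot.observe())
E
```

```text
top {'camera_matrix': array([[448.09680585,   0.        , 320.871863  ],
       [  0.        , 448.09680585, 243.84400756],
       [  0.        ,   0.        ,   1.        ]]), 'position': array([0.49661769, 0.04942908, 0.9736069 ]), 'attitude': array([-3.0805936 ,  0.01342056, -1.55338744])}
side {'camera_matrix': array([[532.18269171,   0.        , 315.734966  ],
       [  0.        , 532.18269171, 248.28108396],
       [  0.        ,   0.        ,   1.        ]]), 'position': array([0.05358147, 0.6003264 , 0.58734911]), 'attitude': array([-2.15255125e+00,  2.20604173e-03, -2.40713124e+00])}
{'time': 0.1, 'qpos': array([-1.36998784e+00,  3.42652553e-01,  1.52489716e+00, -5.08979671e-06,
        1.27543283e+00, -1.45974681e-01]), 'qvel': array([-0.00039492, -0.00177606, -0.00336907, -0.00037144, -0.00061793,
       -0.00016437]), 'joint_efforts': array([ 2.17385030e-03, -4.32003701e+01, -2.44694906e+01,  7.19736493e-02,
        5.26879902e-02, -5.15536908e-05]), 'tool_pos': array([ 0.17839509, -0.49338741,  0.23412322]), 'tool_rot': array([-3.14021684e+00, -1.97352825e-04,  3.46784518e-01]), 'contact_force': array([-1.21309147,  0.13312719, -0.64181089]), 'torque': array([-0.02047255, -0.02623419, -0.05219349]), 'grip_force': 0.0, 'opening': 0.09178100506297218}
```

View pics/top0.png

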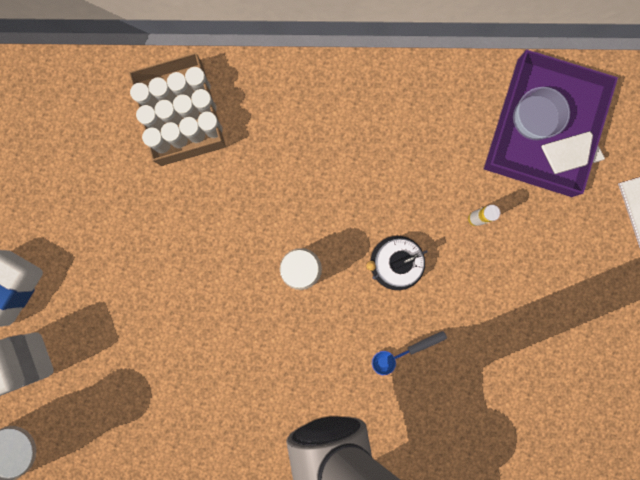

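View pics/side0.png

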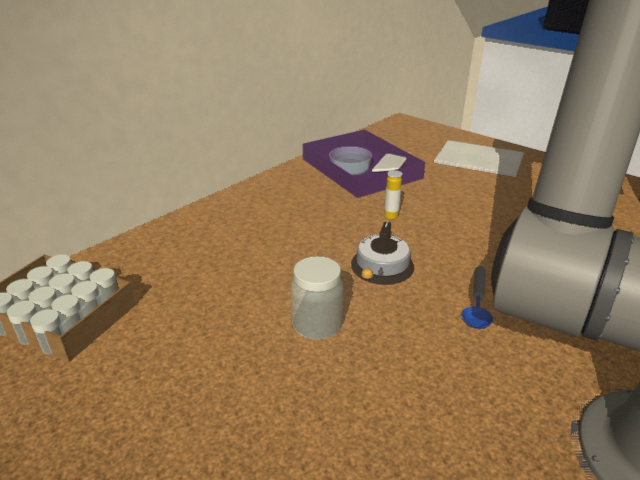

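The top view shows the timer at about (398,262), with the bell to its left at (372,267), the jar at (300,269), the tube at (488,214) and the spoon at (384,362). The side view shows the timer at (384,255) and the bell at (367,273). Next I rectify both views onto the plane of the dial face.

```bash
cat >h.py <<'E'
from cell import robot
import numpy as np,cv2
from scipy.spatial.transform import Rotation as R
def PM(n):
    m=robot.camera_model(n);Rt=R.from_euler('xyz',m['attitude']).as_matrix().T
    return m['camera_matrix']@np.c_[Rt,-Rt@m['position']]
def proj(n,X):
    p=np.c_[np.atleast_2d(X),np.ones(len(np.atleast_2d(X)))]@PM(n).T
    return p[:,:2]/p[:,2:]
def unproj(n,uv,z):
    P=PM(n);H=np.c_[P[:,0],P[:,1],P[:,2]*z+P[:,3]]
    q=np.linalg.solve(H,np.r_[uv,1]);return q[:2]/q[2]
def rect(n,img,c,z,half,N):
    # world x up, y left; metric plane at z
    P=PM(n);H=np.c_[P[:,0],P[:,1],P[:,2]*z+P[:,3]]
    s=2*half/N
    A=np.array([[0,-s,c[0]+half],[-s,0,c[1]+half],[0,0,1]])
    return cv2.warpPerspective(img,H@A,(N,N),flags=cv2.INTER_CUBIC|cv2.WARP_INVERSE_MAP)
E
python3 - <<'E'
from h import *
t=cv2.imread('pics/top0.png');s=cv2.imread('pics/side0.png')
c=unproj('top',(398,262),.042);print(c,unproj('side',(384,245),.042))
for n,p,z in(('jar',(299,269),.11),('tube',(491,213),.105),('bowl',(384,362),.005),('spoonend',(446,336),.005)):print(n,unproj('top',p,z))
cv2.imwrite('pics/r0.png',np.hstack([rect('top',t,c,.042,.07,400),rect('side',s,c,.042,.07,400)]))
E
```

```text
[ 0.51824223 -0.09762696] [ 0.52210623 -0.10839693]
jar [0.49993267 0.10320824]
tube [ 0.61489278 -0.26706101]
bowl [ 0.30596254 -0.07522792]
spoonend [ 0.3632434  -0.20661048]
```

View pics/r0.png

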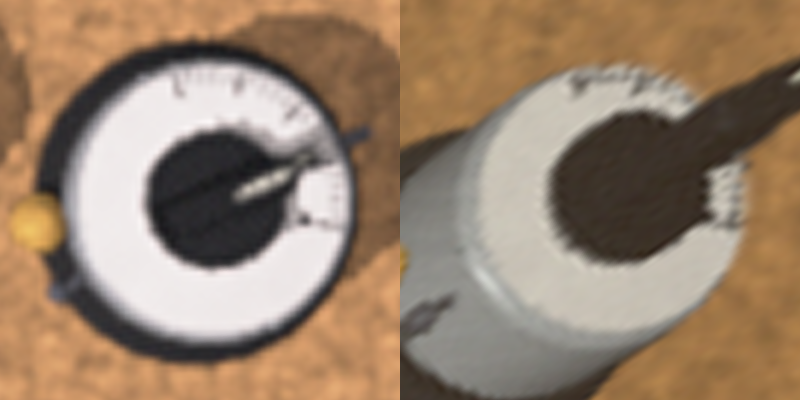

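```bash
cat >>h.py <<'E'
def polar(n,img,c,z,r0,r1,a0,a1,W=800,Hh=150):
    # a = clockwise-from-world+x angle (deg)
    a=np.radians(np.linspace(a0,a1,W));r=np.linspace(r1,r0,Hh)
    A,Rr=np.meshgrid(a,r);X=np.c_[(c[0]+Rr*np.cos(A)).ravel(),(c[1]-Rr*np.sin(A)).ravel(),np.full(A.size,z)]
    uv=proj(n,X).astype(np.float32).reshape(Hh,W,2)
    return cv2.remap(img,uv[...,0],uv[...,1],cv2.INTER_CUBIC)
E
python3 - <<'E'
from h import *
t=cv2.imread('pics/top0.png');s=cv2.imread('pics/side0.png')
c0=np.array([.5182,-.0976])
for n,im in(('top',t),('side',s)):
    r=rect(n,im,c0,.042,.07,1400)   # .1mm/px
    for th in (140,155,170):
        w=((r.min(2)>th)*255).astype(np.uint8)
        k,l,st,ce=cv2.connectedComponentsWithStats(w);i=1+st[1:,4].argmax()
        cnt=cv2.findContours((l==i).astype(np.uint8),cv2.RETR_EXTERNAL,cv2.CHAIN_APPROX_NONE)[0]
        h=cv2.convexHull(max(cnt,key=len));e=cv2.fitEllipse(max(cnt,key=len) if 0 else h)
        (x,y),rad=cv2.minEnclosingCircle(h)
        f=lambda x,y:np.round(c0+.07-np.array([y,x])*1e-4,4)
        print(n,th,'ell',f(*e[0]),np.round(e[1],0),'mec',f(x,y),rad)
c=np.array([.518,-.1015])
c=f(*e[0]) if 0 else c
o=[]
for z in (.042,.046,.049): o.append(polar('top',t,c,z,.02,.062,-30,140,800,195))
cv2.imwrite('pics/p0.png',np.vstack(o))
E
```

```text
top 140 ell [ 0.5178 -0.1006] [972. 986.] mec [ 0.5179 -0.1005] 494.3690490722656
top 155 ell [ 0.5178 -0.1008] [961. 977.] mec [ 0.5178 -0.1007] 489.1965026855469
top 170 ell [ 0.5178 -0.1011] [952. 966.] mec [ 0.5177 -0.1008] 484.5934143066406
side 140 ell [ 0.5155 -0.0968] [ 932. 1089.] mec [ 0.5136 -0.0925] 558.6393432617188
side 155 ell [ 0.5166 -0.0987] [ 916. 1014.] mec [ 0.5163 -0.0967] 503.01043701171875
side 170 ell [ 0.5164 -0.0989] [ 890. 1000.] mec [ 0.5161 -0.0967] 494.09637451171875
```

View pics/p0.png

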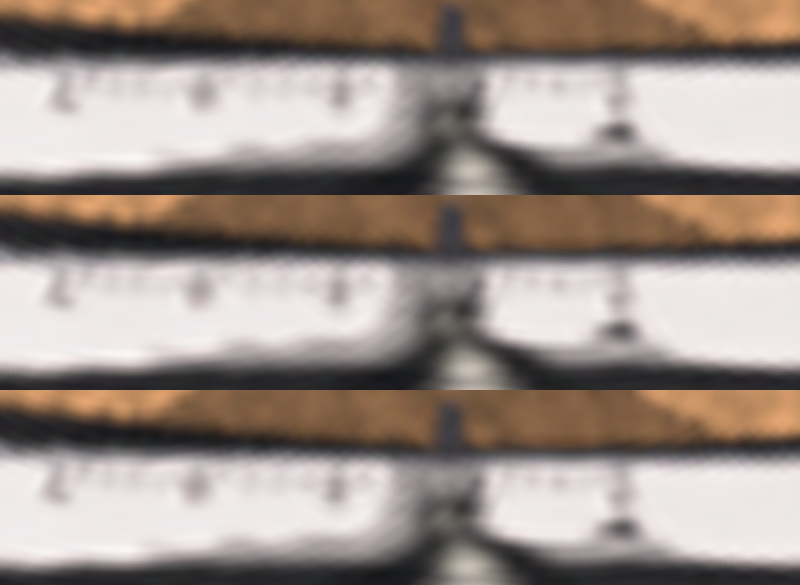

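The zero mark sits at about −17° (clockwise from world +x), the 20 mark at about 102°, and the rider and pointer are both near 66° (about 14 min). The centre is near (0.518, −0.101). I'll grip at tool yaw ≈113.5°.

```bash
cat >d.py <<'E'
import sys
from h import *
# usage: d.py x y z yawdeg -> remaining shift in tool axes, turn
o=robot.observe();g=np.array(eval(','.join(sys.argv[1:4])));y=np.radians(float(sys.argv[4]))
Rt=R.from_euler('xyz',o['tool_rot']);e=(Rt.inv()*R.from_euler('xyz',[np.pi,0,y])).as_euler('xyz')
print(np.round(Rt.inv().apply(g-o['tool_pos']),4),'turn',round(e[2],4),'tilt',np.round(e[:2],4),'t',o['time'],'pos',np.round(o['tool_pos'],4),'yaw',round(np.degrees(o['tool_rot'][2]),2),'F',np.round(o['contact_force'],2),'T',np.round(o['torque'],3),o['opening'],o['grip_force'],'q6',round(o['qpos'][5],2))
E
python3 -m jog '[[[1,0.453,-0.253,0.02,0],[1,0.453,-0.253,0.02,0],[1,0.453,-0.253,0.02,0],[1,0.453,-0.253,0.02,0],[1,0.453,-0.253,0.02,0]]]'
python3 d.py .518 -.101 .14 113.5
```

```text
time: 0.52
tool_pos: [0.3156, -0.3347, 0.2264]
tool_rot: [-3.141, 0.0, 0.346]
contact_force: [0.1, -1.2, 0.1]
opening: 0.0916
grip_force: 0.0
[ 0.2697 -0.1512  0.0864] turn -1.6349 tilt [-0.     -0.0005] t 0.5167 pos [ 0.3156 -0.3347  0.2264] yaw 19.83 F [ 0.07 -1.16  0.13] T [-0.016 -0.03  -0.056] 0.09155263566012442 0.0 q6 0.24
```

```bash

python3 -m jog '[[[1,0.262,-0.147,0.06,0],[1,0.262,-0.147,0.06,0],[1,0.262,-0.147,0.06,0],[1,0.262,-0.147,0.06,0],[1,0.262,-0.147,0.06,0]]]' >/dev/null
python3 -m jog '[[[1,0,0,0,-0.125],[1,0,0,0,-0.25],[1,0,0,0,-0.375],[1,0,0,0,-0.5],[1,0,0,0,-0.62]]]' >/dev/null
python3 -m jog '[[[1,0,0,0,-0.125],[1,0,0,0,-0.25],[1,0,0,0,-0.375],[1,0,0,0,-0.5],[1,0,0,0,-0.62]]]' >/dev/null
python3 d.py .518 -.101 .14 113.5
```

```text
[0.0792 0.0715 0.0455] turn -0.3879 tilt [-0.0005 -0.0006] t 1.7667 pos [ 0.4483 -0.1818  0.1856] yaw 91.27 F [-0.87  0.27 -0.52] T [-0.027 -0.117  0.008] 0.09164356143656875 0.0 q6 -0.57
```

```bash

python3 -m jog '[[[1,0.02,0.018,0.01,-0.1],[1,0.04,0.036,0.02,-0.2],[1,0.06,0.054,0.03,-0.3],[1,0.079,0.0715,0.045,-0.388],[1,0.079,0.0715,0.045,-0.388]]]' >/dev/null
python3 -m jog '[[[1,0,0,0,0],[1,0,0,0,0]]]' >/dev/null
python3 d.py .518 -.1012 .14 113.5
python3 - <<'E'
from h import *
s=robot.read_camera('side')[:,:,::-1].copy();t=robot.read_camera('top')[:,:,::-1].copy()
cv2.imwrite('pics/s1.png',s);cv2.imwrite('pics/t1.png',t)
cv2.imwrite('pics/c1.png',cv2.resize(s[120:320,280:480],(600,600),interpolation=cv2.INTER_CUBIC))
E
```

```text
[0.0009 0.     0.0008] turn -0.007 tilt [-0.0008 -0.0002] t 2.35 pos [ 0.5183 -0.102   0.1408] yaw 113.1 F [-0.13 -0.22  0.64] T [-0.054 -0.094  0.041] 0.09185421674465492 0.0 q6 -0.74
```

View pics/c1.png

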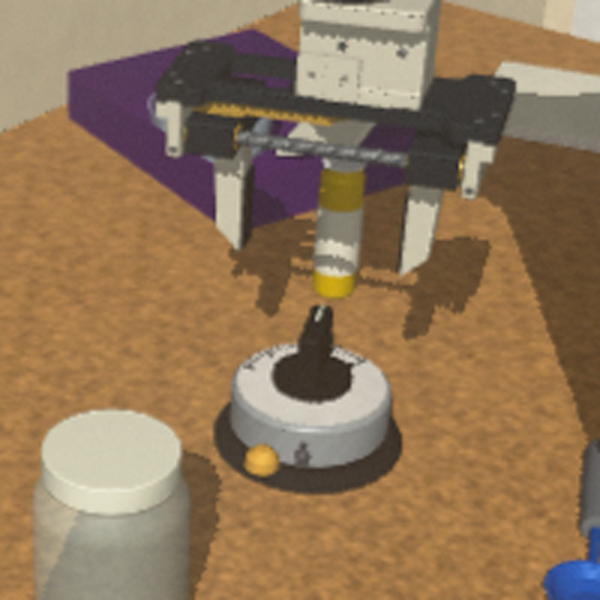

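The side crop shows the open fingers straddling the bar (bar at (317,320), finger midpoint at (323,255)), in line with it. The hammer is visible at (302,453). I'm descending and gripping.

```bash

python3 -m jog '[[[1,0,0,0.025,0],[1,0,0,0.05,0],[1,0,0,0.075,0],[1,0,0,0.075,0],[1,0,0,0.075,0]]]' >/dev/null
python3 d.py .518 -.1012 .065 113.5
python3 -m jog '[[[-1,0,0,0,0],[-1,0,0,0,0],[-1,0,0,0,0],[-1,0,0,0,0],[-1,0,0,0,0]]]' 8 >/dev/null
python3 -m jog '[[[-1,0,0,0,0],[-1,0,0,0,0],[-1,0,0,0,0],[-1,0,0,0,0],[-1,0,0,0,0]]]'  >/dev/null
python3 d.py .518 -.1012 .065 113.5
```

```text
[0.0011 0.0005 0.0008] turn -0.0077 tilt [-0.0015 -0.0012] t 2.8667 pos [ 0.518  -0.1024  0.0658] yaw 113.06 F [0.11 0.05 0.71] T [ 0.034 -0.167  0.02 ] 0.09180616364181483 0.0 q6 -0.74
[ 0.0008 -0.0004  0.0008] turn -0.0061 tilt [-0.0001  0.    ] t 3.7 pos [ 0.5187 -0.1018  0.0658] yaw 113.15 F [ 0.   -0.13 -0.69] T [-0.021 -0.138  0.022] 0.029548351510405434 0.0 q6 -0.74
```

```bash

python3 -m jog '[[[-1,0,0,0,0],[-1,0,0,0,0],[-1,0,0,0,0],[-1,0,0,0,0],[-1,0,0,0,0]]]'  >/dev/null
python3 d.py .518 -.1012 .065 113.5
python3 -m jog '[[[-1,0,0,0,0],[-1,0,0,0,0],[-1,0,0,0,0],[-1,0,0,0,0]]]' 55 >/dev/null
python3 d.py .518 -.1012 .065 113.5
```

```text
[ 0.0008 -0.0003  0.0008] turn -0.006 tilt [-0.0003  0.    ] t 4.1167 pos [ 0.5186 -0.1019  0.0658] yaw 113.15 F [-0.81 -0.83  0.24] T [-0.085 -0.004  0.039] 0.01421425172719864 7.915167510509491 q6 -0.74
[ 0.0008 -0.0003  0.0009] turn -0.0062 tilt [-0.0003 -0.    ] t 4.45 pos [ 0.5186 -0.1019  0.0659] yaw 113.14 F [-1.94 -0.38  0.8 ] T [-0.187  0.169 -0.002] 0.013632356532157455 54.796183705329895 q6 -0.74
```

```bash

python3 -m jog '[[[-1,0,0,0,0.1],[-1,0,0,0,0.2],[-1,0,0,0,0.3],[-1,0,0,0,0.4],[-1,0,0,0,0.5]]]'  >/dev/null
python3 d.py .518 -.1012 .065 113.5
python3 -m jog '[[[-1,0,0,0,0.06],[-1,0,0,0,0.12],[-1,0,0,0,0.12],[-1,0,0,0,0.12]]]' >/dev/null
python3 d.py .518 -.1012 .065 113.5
```

```text
[ 0.0007 -0.0001  0.0008] turn -0.5107 tilt [-0.0014 -0.0004] t 4.8667 pos [ 0.5181 -0.1019  0.0658] yaw 84.24 F [-3.81 -1.98  2.  ] T [-0.342  0.569  0.076] 0.013514552002700193 54.78023886680603 q6 -0.24
[ 0.0007 -0.0001  0.0008] turn -0.6244 tilt [-0.0014 -0.0006] t 5.2 pos [ 0.518  -0.1019  0.0658] yaw 77.72 F [-5.34 -1.82  2.39] T [-0.435  0.824 -0.042] 0.013407634552396443 54.82861518859863 q6 -0.12
```

```bash
cat >q.py <<'E'
from h import *
o=robot.observe();print(round(o['time'],2),'cw',round(180-np.degrees(o['tool_rot'][2])%360,2),'Tz',round(o['torque'][2],3),'F',np.round(o['contact_force'],1),'xy',np.round(o['tool_pos'][:2],4),'j6',round(o['joint_efforts'][5],3))
E
cat >ham.py <<'E'
import sys
from h import *
s=robot.read_camera('side')[:,:,::-1].copy();cv2.imwrite(f'pics/{sys.argv[1]}.png',s)
E
python3 ham.py hs0
python3 -m jog '[[[-1,0,-0.0005,0,0],[-1,0,-0.0005,0,0]]]' >/dev/null; python3 q.py
python3 -m jog '[[[-1,0,0,0,0.03],[-1,0,0,0,0.03]]]' >/dev/null; python3 q.py
python3 -m jog '[[[-1,0,0,0,0.03],[-1,0,0,0,0.03]]]' >/dev/null; python3 q.py
python3 -m jog '[[[-1,0,0,0,0.03],[-1,0,0,0,0.03]]]' >/dev/null; python3 q.py
```

```text
5.42 cw 102.3 Tz -0.074 F [-3.8 -2.4  2.3] xy [ 0.5179 -0.1019] j6 -0.066
5.58 cw 104.09 Tz -0.028 F [-4.3 -2.9  1.6] xy [ 0.5179 -0.1018] j6 0.355
5.75 cw 105.8 Tz -0.012 F [-4.5 -3.   2.2] xy [ 0.5179 -0.1018] j6 0.338
5.92 cw 107.52 Tz -0.002 F [-4.9 -3.1  2.4] xy [ 0.5178 -0.1018] j6 0.338
```

```bash

for i in 1; do :; done
python3 -m jog '[[[-1,0,0,0,0.03],[-1,0,0,0,0.03]]]' >/dev/null; python3 q.py
python3 -m jog '[[[-1,0,0,0,0.03],[-1,0,0,0,0.03]]]' >/dev/null; python3 q.py
python3 -m jog '[[[-1,0,0,0,0.03],[-1,0,0,0,0.03]]]' >/dev/null; python3 q.py
```

```text
6.08 cw 109.24 Tz -0.026 F [-4.2 -3.   2.5] xy [ 0.5178 -0.1018] j6 0.338
6.25 cw 110.95 Tz -0.014 F [-4.5 -2.3  1.3] xy [ 0.5178 -0.1018] j6 0.338
6.42 cw 112.67 Tz -0.063 F [-4.8 -3.   2.9] xy [ 0.5178 -0.1018] j6 0.338
```

```bash

python3 -m jog '[[[-1,0,0,0,0.03],[-1,0,0,0,0.03]]]' >/dev/null; python3 q.py
python3 -m jog '[[[-1,0,0,0,0.03],[-1,0,0,0,0.03]]]' >/dev/null; python3 q.py
```

```text
6.58 cw 114.39 Tz -0.051 F [-5.3 -2.1  2.1] xy [ 0.5177 -0.1018] j6 0.338
6.75 cw 116.11 Tz -0.007 F [-5.4 -3.1  2.7] xy [ 0.5177 -0.1018] j6 0.337
```

```bash

python3 -m jog '[[[-1,0,0,0,0.03],[-1,0,0,0,0.03]]]' >/dev/null; python3 q.py
python3 -m jog '[[[-1,0,0,0,0.03],[-1,0,0,0,0.03]]]' >/dev/null; python3 q.py
python3 -m jog '[[[-1,0,0,0,0.03],[-1,0,0,0,0.03]]]' >/dev/null; python3 q.py
```

```text
6.92 cw 117.83 Tz -0.025 F [-5.  -2.7  3. ] xy [ 0.5177 -0.1017] j6 0.337
7.08 cw 119.55 Tz -0.033 F [-6.  -2.3  2.7] xy [ 0.5176 -0.1017] j6 0.337
7.25 cw 121.27 Tz 0.011 F [-5.4 -2.2  2.8] xy [ 0.5176 -0.1017] j6 0.337
```

```bash

python3 -m jog '[[[-1,0,0,0,0.03],[-1,0,0,0,0.03]]]' >/dev/null; python3 q.py
python3 -m jog '[[[-1,0,0,0,0.03],[-1,0,0,0,0.03]]]' >/dev/null; python3 q.py
```

```text
7.42 cw 122.99 Tz -0.038 F [-5.3 -2.5  3.5] xy [ 0.5176 -0.1017] j6 0.337
7.58 cw 124.7 Tz -0.007 F [-5.7 -2.9  2.9] xy [ 0.5176 -0.1017] j6 0.337
```

```bash

python3 -m jog '[[[-1,0,0,0,0.03],[-1,0,0,0,0.03]]]' >/dev/null; python3 q.py
python3 -m jog '[[[-1,0,0,0,0.03],[-1,0,0,0,0.03]]]' >/dev/null; python3 q.py
```

```text
7.75 cw 126.41 Tz 0.18 F [-6.  -2.2  2.9] xy [ 0.5175 -0.1017] j6 0.526
7.92 cw 128.1 Tz 0.243 F [-6.  -2.6  3.7] xy [ 0.5176 -0.1016] j6 0.634
```

```bash

python3 -m jog '[[[-1,0,0,0,0.03],[-1,0,0,0,0.03]]]' >/dev/null; python3 q.py
python3 -m jog '[[[-1,0,0,0,0.03],[-1,0,0,0,0.03]]]' >/dev/null; python3 q.py
```

```text
8.08 cw 129.82 Tz 0.345 F [-5.  -1.9  3.9] xy [ 0.5175 -0.1016] j6 0.679
8.25 cw 131.53 Tz 0.359 F [-5.6 -1.5  2.8] xy [ 0.5175 -0.1016] j6 0.725
```

```bash

python3 -m jog '[[[-1,0,0,0,0.03],[-1,0,0,0,0.03]]]' >/dev/null; python3 q.py
```

```text
8.42 cw 133.23 Tz 0.439 F [-5.9 -2.1  2.4] xy [ 0.5174 -0.1016] j6 0.781
```

```bash

python3 ham.py hs1
python3 - <<'E'
from h import *
a=cv2.imread('pics/hs0.png');b=cv2.imread('pics/hs1.png')
f=lambda i:cv2.resize(i[250:290,350:420],(800,457),interpolation=cv2.INTER_CUBIC)[:300]
cv2.imwrite('pics/hh.png',np.vstack([f(a),f(b)]))
E
python3 q.py
```

```text
8.47 cw 133.17 Tz 0.426 F [-6.1 -2.9  2.3] xy [ 0.5175 -0.1016] j6 0.566
```

View pics/hh.png

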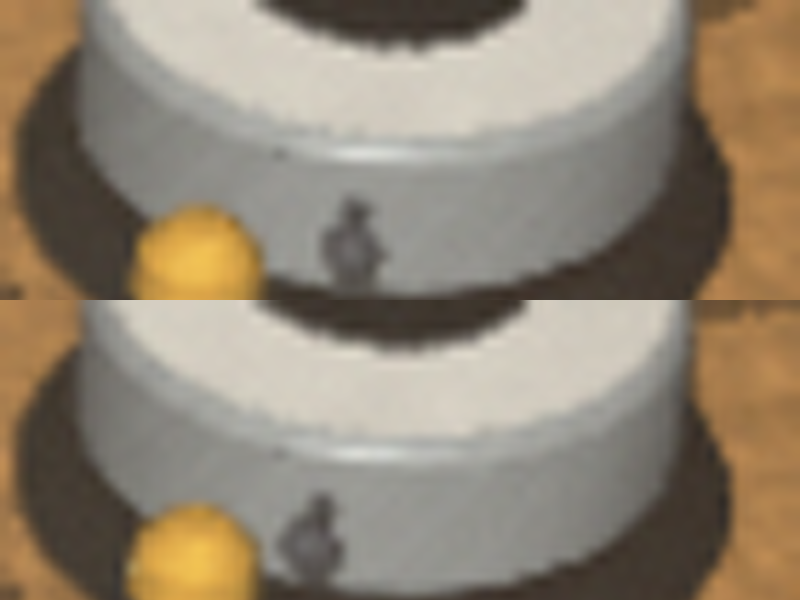

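The lower crop shows the hammer swung about 40 crop px (352→312, roughly 5.5 mm) toward the bell, so it went over. I back off right away and park the pointer well short of the rider to measure both cleanly.

```bash

python3 -m jog '[[[-1,0,0,0,-0.1],[-1,0,0,0,-0.2],[-1,0,0,0,-0.3],[-1,0,0,0,-0.4],[-1,0,0,0,-0.5]]]' >/dev/null
python3 -m jog '[[[-1,0,0,0,-0.1],[-1,0,0,0,-0.2],[-1,0,0,0,-0.25],[-1,0,0,0,-0.25],[-1,0,0,0,-0.25]]]' >/dev/null
python3 q.py
python3 -m jog '[[[1,0,0,0,0],[1,0,0,0,0],[1,0,0,0,0],[1,0,0,0,0],[1,0,0,0,0]]]' >/dev/null
python3 -m jog '[[[1,0,0,0,0],[1,0,0,0,0],[1,0,0,0,0],[1,0,0,0,0],[1,0,0,0,0]]]' >/dev/null
python3 q.py
python3 -m jog '[[[1,0,0,-0.03,0],[1,0,0,-0.07,0],[1,0,0,-0.1,0],[1,0,0,-0.1,0],[1,0,0,-0.1,0]]]' >/dev/null
python3 d.py .38 -.2 .165 90
```

```text
9.3 cw 90.38 Tz 0.081 F [-3.1 -3.5  0.1] xy [ 0.5182 -0.1018] j6 -0.115
10.13 cw 90.34 Tz 0.011 F [-1.  -0.2 -0.4] xy [ 0.5182 -0.1017] j6 0.0
[-0.0988 -0.1386  0.0022] turn -0.006 tilt [0.0041 0.0015] t 10.55 pos [ 0.5192 -0.102   0.1676] yaw 89.66 F [-0.92  0.04 -0.39] T [ 0.012 -0.088 -0.03 ] 0.09177817743152203 0.0 q6 -0.33
```

```bash

python3 -m jog '[[[1,-0.23,-0.22,-0.03,0],[1,-0.23,-0.22,-0.03,0],[1,-0.23,-0.22,-0.03,0],[1,-0.23,-0.22,-0.03,0],[1,-0.23,-0.22,-0.03,0]]]' >/dev/null
python3 d.py .3 -.33 .2 90
python3 -m jog '[[[1,-0.08,-0.08,0,0],[1,-0.08,-0.08,0,0],[1,-0.08,-0.08,0,0],[1,-0.08,-0.08,0,0]]]' >/dev/null
python3 d.py .3 -.33 .2 90
python3 - <<'E'
from h import *
ts=[robot.read_camera('top')[:,:,::-1].astype(float) for _ in range(3)]
t=np.mean(ts,0).astype(np.uint8);cv2.imwrite('pics/t2.png',t)
s=robot.read_camera('side')[:,:,::-1].copy();cv2.imwrite('pics/s2.png',s)
c=np.array([.5182,-.1015])
o=[rect('top',t,c,.042,.07,400),rect('side',s,c,.042,.07,400)]
p=np.vstack([polar('top',t,c,.046,.03,.062,-30,140,800,100)])
cv2.imwrite('pics/r2.png',np.vstack([np.hstack(o),p]))
E
```

```text
[-0.0794 -0.0714 -0.0159] turn -0.0053 tilt [-0.0021 -0.0019] t 10.9667 pos [ 0.3718 -0.251   0.1841] yaw 89.7 F [ 0.65 -0.5   0.08] T [-0.018 -0.109  0.02 ] 0.09151300604991507 0.0 q6 -0.76
[ 0.0031  0.0101 -0.0159] turn -0.0109 tilt [-0.0023 -0.0007] t 11.3 pos [ 0.2898 -0.333   0.1841] yaw 89.37 F [-0.59  0.06 -0.28] T [ 0.002 -0.144 -0.043] 0.09200339110720182 0.0 q6 -1.02
```

View pics/r2.png

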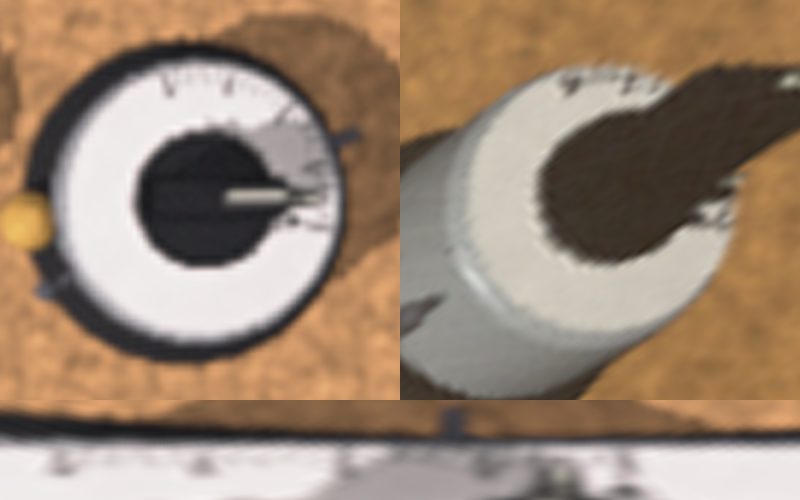

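```bash
cat >m.py <<'E'
import sys
from h import *
from scipy.optimize import least_squares
def prof(im,c,z,r0,r1,a0,a1):
    g=polar('top',im,c,z,r0,r1,a0,a1,int((a1-a0)*10),30).astype(float);return np.linspace(a0,a1,g.shape[1]),g
def com(a,d):  # centroid of positive peak
    d=d-np.percentile(d,40);d[d<.35*d.max()]=0;k=d.argmax()
    l=k
    while l>0 and d[l-1]>0:l-=1
    r=k
    while r<len(d)-1 and d[r+1]>0:r+=1
    return (a[l:r+1]*d[l:r+1]).sum()/d[l:r+1].sum()
def mark(im,c,a,z=.042,r=(.038,.046)):
    A,g=prof(im,c,z,*r,a-8,a+8);return com(A,-g.mean(2).mean(0))
def run(f,cs,marks):
    im=cv2.imread(f)
    c=np.array(cs)
    m={k:mark(im,c,-17+6*k) for k in marks}
    A,g=prof(im,c,.044,.0525,.057,50,85);rid=com(A,(g[...,0]-g[...,2]).mean(0))
    A,g=prof(im,c,.049,.030,.037,float(sys.argv[1])-20,float(sys.argv[1])+20) 
    ptr=com(A,g.mean(2).mean(0))
    print(f,c,{k:round(v,2) for k,v in m.items()},'zero(est)',np.round([v-6*k for k,v in m.items()],2),'rider',round(rid,2),'ptr',round(ptr,2))
E
cat > run.py <<'E'
from m import *
for c in ((.5182,-.1015),(.5190,-.1022),(.5178,-.1008)):
    run('pics/t2.png',c,(0,5,10,20))
    run('pics/t0.png' if 0 else 'pics/top0.png',c,(0,5,10,20))
E
python3 run.py 90
python3 - <<'E'
from h import *
# housing/bell motion between first and current images
for n,a,b,box in(('top','top0','t2',(368,374,258,278)),('side','side0','s2',(355,380,262,282)),('side','hs0','hs1',(355,376,262,282)),('side','hs0','s2',(355,376,262,282)),('side','hs0','s2',(420,460,265,330))):
    A=cv2.imread(f'pics/{a}.png').astype(np.float32);B=cv2.imread(f'pics/{b}.png').astype(np.float32)
    x0,x1,y0,y1=box;hs=[]
    for i in(A,B):
        p=i[y0-6:y1+6,x0-8:x1+8];w=np.clip(p[...,2]-p[...,0]-90,0,None)
        yy,xx=np.mgrid[:w.shape[0],:w.shape[1]];hs.append((round((xx*w).sum()/w.sum(),2),round((yy*w).sum()/w.sum(),2),round(w.sum())))
    print(n,a,b,hs)
E
```

```text
pics/t2.png [ 0.5182 -0.1015] {0: np.float64(-15.88), 5: np.float64(13.94), 10: np.float64(44.47), 20: np.float64(102.65)} zero(est) [-15.88 -16.06 -15.53 -17.35] rider 66.55 ptr 108.21
pics/top0.png [ 0.5182 -0.1015] {0: np.float64(-16.53), 5: np.float64(13.38), 10: np.float64(42.65), 20: np.float64(101.77)} zero(est) [-16.53 -16.62 -17.35 -18.23] rider 66.04 ptr 86.75
pics/t2.png [ 0.519  -0.1022] {0: np.float64(-17.17), 5: np.float64(13.28), 10: np.float64(44.16), 20: np.float64(103.88)} zero(est) [-17.17 -16.72 -15.84 -16.12] rider 67.05 ptr 108.75
pics/top0.png [ 0.519  -0.1022] {0: np.float64(-17.82), 5: np.float64(12.78), 10: np.float64(42.74), 20: np.float64(103.02)} zero(est) [-17.82 -17.22 -17.26 -16.98] rider 66.54 ptr 87.68
pics/t2.png [ 0.5178 -0.1008] {0: np.float64(-14.74), 5: np.float64(14.73), 10: np.float64(46.46), 20: np.float64(101.91)} zero(est) [-14.74 -15.27 -13.54 -18.09] rider 66.45 ptr 107.81
pics/top0.png [ 0.5178 -0.1008] {0: np.float64(-15.41), 5: np.float64(14.14), 10: np.float64(42.96), 20: np.float64(101.06)} zero(est) [-15.41 -15.86 -17.04 -18.94] rider 65.97 ptr 86.8
top top0 t2 [(np.float64(7.25), np.float64(16.82), 3979), (np.float64(7.23), np.float64(16.74), 4046)]
side side0 s2 [(np.float64(19.58), np.float64(17.31), 3509), (np.float64(19.15), np.float64(17.35), 4016)]
side hs0 hs1 [(np.float64(19.18), np.float64(17.83), 4314), (np.float64(18.93), np.float64(17.57), 4295)]
side hs0 s2 [(np.float64(19.18), np.float64(17.83), 4314), (np.float64(19.15), np.float64(17.35), 4016)]
side hs0 s2 [(np.float64(27.6), np.float64(40.32), 18758), (np.float64(27.26), np.float64(39.8), 13872)]
```

```bash
cat >line.py <<'E'
from h import *
import sys
def line(f,a,c=(.5186,-.1018)):
    im=cv2.imread(f).astype(np.float32);a=np.radians(a);u=np.array([np.cos(a),-np.sin(a)]);v=np.array([-np.sin(a),-np.cos(a)]) # v = increasing cw
    for z,r0,r1 in((.086,.004,.022),(.049,.026,.038)):
        r=np.arange(r0,r1,.0005);w=np.arange(-.006,.006,.0002)
        X=np.array([[*(np.array(c)+i*u+j*v),z] for i in r for j in w])
        uv=proj('top',X).astype(np.float32).reshape(len(r),len(w),2)
        g=cv2.remap(im,uv[...,0],uv[...,1],cv2.INTER_CUBIC).mean(2)
        if r0<.01:
            d=np.clip(g-80,0,None);ok=d.sum(1)>d.sum(1).max()*.5
            y=(d*w).sum(1)/(d.sum(1)+1e-9);p=np.polyfit(r[ok],y[ok],1)
            print(f,'bar line dev deg',np.degrees(np.arctan(p[0])),'offset mm',p[1]*1e3,ok.sum())
        else: np.set_printoptions(linewidth=250);print(w[::3]*1e3);print(g[::4,::3].astype(int))
line('pics/top0.png',66.86);line('pics/t2.png',90.34)
E
python3 line.py
```

```text
pics/top0.png bar line dev deg 2.272782622234668 offset mm -0.288668700299227 31
[-6.00000000e+00 -5.40000000e+00 -4.80000000e+00 -4.20000000e+00 -3.60000000e+00 -3.00000000e+00 -2.40000000e+00 -1.80000000e+00 -1.20000000e+00 -6.00000000e-01 -1.04083409e-14  6.00000000e-01  1.20000000e+00  1.80000000e+00  2.40000000e+00
  3.00000000e+00  3.60000000e+00  4.20000000e+00  4.80000000e+00  5.40000000e+00]
[[109  95  82  68  54  46  47  57  73  96 121 138 147 145 134 117  95  75  57  48]
 [137 122 106  91  75  59  50  48  57  73  92 105 107  99  88  75  67  65  74  89]
 [149 138 121 103  90  76  66  65  69  75  80  83  81  79  78  85 100 126 154 179]
 [152 140 126 107  95  91  91  92  95  96  93  89  84  85  97 118 142 170 197 217]
 [149 133 115 101  89  86  92 101 106 101  90  80  80  86  98 119 149 171 195 217]
 [142 132 117 102  92  86  83  85  88  86  76  63  55  59  74  93 120 153 179 201]]
pics/t2.png bar line dev deg -1.315308498549891 offset mm 0.08848913755713017 36
[-6.00000000e+00 -5.40000000e+00 -4.80000000e+00 -4.20000000e+00 -3.60000000e+00 -3.00000000e+00 -2.40000000e+00 -1.80000000e+00 -1.20000000e+00 -6.00000000e-01 -1.04083409e-14  6.00000000e-01  1.20000000e+00  1.80000000e+00  2.40000000e+00
  3.00000000e+00  3.60000000e+00  4.20000000e+00  4.80000000e+00  5.40000000e+00]
[[ 51  44  47  62  93 124 151 165 163 152 132 113  94  72  55  44  41  47  59  78]
 [ 87  74  66  68  81 103 120 128 128 121 109  92  77  65  62  64  74  91 109 126]
 [140 127 113  97  86  80  77  77  82  87  87  80  73  78  97 124 146 158 157 151]
 [157 147 134 116  95  80  69  69  77  88  93  89  87 100 129 164 191 203 198 184]
 [159 154 144 128 111  95  85  86  95 105 108 102  97 113 140 171 204 224 231 229]
 [160 156 146 132 116 100  96 105 125 140 144 133 125 132 155 180 206 226 234 235]]
```

```bash
python3 d.py .5182 -.1017 .165 89.66
python3 -m jog '[[[1,0.231,0.2285,0.019,-0.005],[1,0.231,0.2285,0.019,-0.005],[1,0.231,0.2285,0.019,-0.005],[1,0.231,0.2285,0.019,-0.005],[1,0.231,0.2285,0.019,-0.005]]]' >/dev/null
python3 d.py .5182 -.1017 .165 89.66
```

```text
[0.2289 0.2233 0.0198] turn 0.0001 tilt [-0.0008 -0.0019] t 11.5 pos [ 0.2936 -0.3293  0.1846] yaw 89.66 F [-0.38  0.07 -0.3 ] T [-0.009 -0.075  0.052] 0.09181316767379628 0.0 q6 -1.01
[0.0782 0.0762 0.0079] turn 0.0071 tilt [-0.0004 -0.0003] t 11.9167 pos [ 0.4421 -0.18    0.1729] yaw 90.06 F [ 1.08 -1.06  0.07] T [-0.051 -0.111  0.002] 0.0917060021855504 0.0 q6 -0.55
```

```bash

python3 -m jog '[[[1,0.025,0.025,0.004,0],[1,0.05,0.05,0.008,0.005],[1,0.075,0.073,0.008,0.005],[1,0.075,0.073,0.008,0.005],[1,0.075,0.073,0.008,0.005]]]' >/dev/null
python3 -m jog '[[[1,0,0,0,0],[1,0,0,0,0]]]' >/dev/null
python3 d.py .5182 -.1017 .0658 89.66
```

```text
[0.0067 0.0052 0.0993] turn 0.0002 tilt [-0.0009  0.    ] t 12.5 pos [ 0.513  -0.1083  0.1651] yaw 89.67 F [-0.13 -0.24  0.04] T [ 0.008 -0.1    0.016] 0.0922904268926058 0.0 q6 -0.35
```

```bash

python3 -m jog '[[[1,0.0067,0.0052,0,0],[1,0.0067,0.0052,0.03,0],[1,0.0067,0.0052,0.06,0],[1,0.0067,0.0052,0.085,0],[1,0.0067,0.0052,0.099,0]]]' >/dev/null
python3 -m jog '[[[-0.3,0,0,0,0],[-0.5,0,0,0,0],[-0.5,0,0,0,0],[-0.5,0,0,0,0],[-0.5,0,0,0,0]]]' 20 >/dev/null
python3 -m jog '[[[-1,0,0,0,0],[-1,0,0,0,0],[-1,0,0,0,0],[-1,0,0,0,0],[-1,0,0,0,0]]]' >/dev/null
python3 -m jog '[[[-1,0,0,0,0],[-1,0,0,0,0],[-1,0,0,0,0],[-1,0,0,0,0],[-1,0,0,0,0]]]' >/dev/null
python3 d.py .5182 -.1017 .0658 89.66;python3 q.py
```

```text
[-0.0001 -0.      0.0004] turn 0.0001 tilt [-0.0015 -0.0001] t 14.1667 pos [ 0.5182 -0.1016  0.0662] yaw 89.67 F [-3.35  0.64  3.91] T [-0.096  0.685  0.062] 0.014413813759056763 19.973668456077576 q6 -0.33
14.17 cw 90.33 Tz 0.062 F [-3.3  0.6  3.9] xy [ 0.5182 -0.1016] j6 0.076
```

```bash

python3 -m jog '[[[-1,0,0,0,-0.1],[-1,0,0,0,-0.2],[-1,0,0,0,-0.3],[-1,0,0,0,-0.37],[-1,0,0,0,-0.398]]]' >/dev/null
python3 -m jog '[[[-1,0,0,0,0],[-1,0,0,0,0],[-1,0,0,0,0]]]' >/dev/null;python3 q.py
python3 -m jog '[[[1,0,0,0,0],[1,0,0,0,0],[1,0,0,0,0],[1,0,0,0,0],[1,0,0,0,0]]]' >/dev/null
python3 -m jog '[[[1,0,0,0,0],[1,0,0,0,0],[1,0,0,0,0],[1,0,0,0,0],[1,0,0,0,0]]]' >/dev/null
python3 -m jog '[[[1,0,0,-0.03,0],[1,0,0,-0.07,0],[1,0,0,-0.1,0],[1,0,0,-0.1,0],[1,0,0,-0.1,0]]]' >/dev/null
python3 d.py .29 -.333 .185 89.7
```

```text
14.83 cw 67.59 Tz 0.047 F [-4.4  0.1  3.4] xy [ 0.5186 -0.1016] j6 0.075
[-0.1257 -0.3006 -0.0175] turn 0.3973 tilt [0.0041 0.0015] t 16.0833 pos [ 0.5199 -0.102   0.168 ] yaw 112.46 F [0.28 0.69 0.05] T [-0.03  -0.101 -0.007] 0.09185921266607272 0.0 q6 -0.73
```

```bash

python3 -m jog '[[[1,-0.125,-0.3,-0.03,0],[1,-0.125,-0.3,-0.03,0],[1,-0.125,-0.3,-0.03,0],[1,-0.125,-0.3,-0.03,0],[1,-0.125,-0.3,-0.03,0]]]' >/dev/null
python3 -m jog '[[[1,-0.05,-0.12,0,0],[1,-0.05,-0.12,0,0],[1,-0.05,-0.12,0,0],[1,-0.05,-0.12,0,0]]]' >/dev/null
python3 - <<'E'
from h import *
t=np.mean([robot.read_camera('top')[:,:,::-1].astype(float) for _ in range(4)],0).astype(np.uint8);cv2.imwrite('pics/t3.png',t)
s=robot.read_camera('side')[:,:,::-1].copy();cv2.imwrite('pics/s3.png',s)
c=np.array([.5186,-.1018])
cv2.imwrite('pics/r3.png',np.hstack([rect('top',t,c+[.01,-.025],.046,.04,560),]))
E
sed -i 's/^line(.*$/line("pics\/t3.png",67.5)/' line.py; python3 line.py|head -1
sed -i 's/pics\/top0.png/pics\/t3.png/' run.py; python3 run.py 67|grep t3
```

```text
pics/t3.png bar line dev deg -0.3286681424118807 offset mm 0.43209443219844923 32
pics/t3.png [ 0.5182 -0.1015] {0: np.float64(-15.91), 5: np.float64(13.93), 10: np.float64(43.7), 20: np.float64(102.61)} zero(est) [-15.91 -16.07 -16.3  -17.39] rider 66.58 ptr 82.29
pics/t3.png [ 0.519  -0.1022] {0: np.float64(-17.21), 5: np.float64(13.27), 10: np.float64(43.76), 20: np.float64(103.87)} zero(est) [-17.21 -16.73 -16.24 -16.13] rider 67.06 ptr 82.58
pics/t3.png [ 0.5178 -0.1008] {0: np.float64(-14.77), 5: np.float64(14.7), 10: np.float64(44.03), 20: np.float64(101.9)} zero(est) [-14.77 -15.3  -15.97 -18.1 ] rider 66.46 ptr 82.4
```

View pics/r3.png

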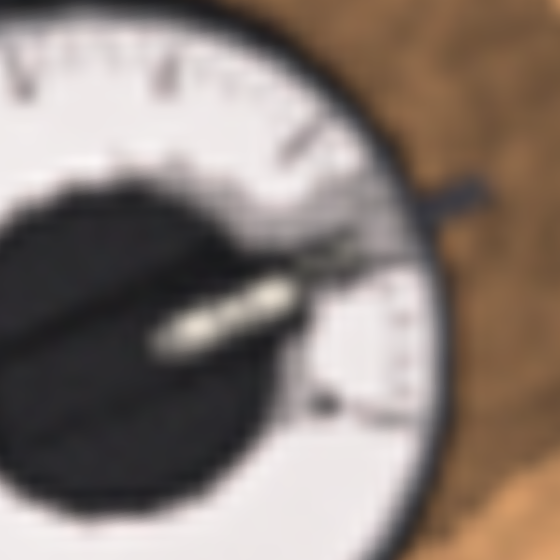

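The view shows the pointer nose at (330,255) lined up with the rider at (455,200), within about 1°. The rider has not moved along the dial and the gripper is clear of everything.

```bash
python3 -c "
from cell import robot
print(robot.hand_in())"
```

```text
the job is handed in; nothing more can be done
None
```

The job is handed in, with no verdict returned: I wound the knob to its stop until the hammer swung about 5.5 mm toward the bell, then turned it back and let go with the pointer within about 1° of the rider (14 min); the marks and rider sit about 0.6° clockwise of where they began, so the housing may have slipped slightly, but the rider did not move along the dial and I saw no contact with the jar, tube or spoon.

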